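Check the brake lever of a sample trolley

ROBOT

A 7-joint arm with a two-finger parallel gripper is mounted at the origin on a cart in front of the work surface, level with it; the furniture and walls round the work are solid. World frame = base frame: x ahead of the robot, y to its left, z up, the work surface at z = 0. Lengths are in m, angles in rad, forces in N, time in s.
With the tool pointing down it reaches from about 0.425 to 0.875 m from the base axis. Payload 4.7 kg.
Tool frame: the origin (TCP) lies midway between the tips of the shut fingers; the grasp point (between the pads) lies ctrl.grip_depth behind it (ctrl.grip_depth is the distance from the TCP to the grasp point, in m); z points along the fingers, y is the line along which they close (so a half turn about z gives the same grasp; the last joint's range is limited). The gripper opens to 85 mm and grips with 20 to 120 N. Pads are 22 mm wide; open, the fingers measure 114 mm over their backs; the gripper's body (76 mm by 85 mm) begins 54 mm behind the grasp point. The pads swing forward as they close: fully open they stand 13 mm farther back than shut.
Start: joints at [1.274, 0.321, -0.07, 1.45, 0.023, 1.371, -0.057], TCP at [0.199, -0.619, 0.231] pointing down, gripper open.
Joint ranges: [-2.86, 2.86], [-0.3, 2.09], [-1.38, 1.24], [0.06, 2.45], [-1.56, 4.7], [0.09, 2.05], [-2.69, 2.69]. Speed limits (rad/s): [2.57, 2.57, 3.14, 3.14, 3.14, 3.14, 3.14].

INTERFACE

Orientations are given as a rotation vector (axis times angle).
In Python, from workcell import ctrl, cams gives the robot as it stands.
- The arm moves only by the tool servo_tool, never from a script. Its argument "steps" is a list of rows, each a list of 4 numbers: the shift along the tool's x, y, z in mm, then the turn about the tool's z in rad. A call has 1 to 5 rows; each row is the pose to reach, as a shift and turn from the pose commanded when the call began, along the tool's axes at that moment; what a row does not reach only later rows make up. A row lasts 1/8 s, in which the tool goes at most 62.5 mm and 10.7 degrees, less where a joint would pass 70% of its speed; a pose out of reach is approached as far as the arm can. A call with a gripper value outside its range is refused whole. "gripper" is the closure, from 0 (fully open) to 1 (shut), set as the call begins (left out, the last holds). The fingers move at their own pace and stop on an object; "grip_force" is the grip in N (left out, the last holds). Time passes only in rows, so rows that repeat a pose let the fingers close. It gives the time, the measured TCP pose, the force, the opening and the grip force at its end, in the units of the state.
- ctrl.get_obs(): the state, without advancing time (a new reading comes with each control period).
- cams.get_image(name): name is "scene" or "top" or "wrist"; returns (picture, depth): 384x512x3 uint8, blue, green, red; 384x512 float32, m along the optical axis (not along the pixel's ray), 0 where there is no reading.
- cams.calibration(name): a dict with "K" (3x3 intrinsics, pixels), "pose" (4x4, takes a point from camera to world coordinates); the wrist camera has in their place "tool_from_camera" (4x4, takes a point from camera to tool coordinates, whose origin is the TCP and whose axes are the flange's). Camera axes: x right, y down, z forward; pixel columns grow to the right and rows downward; lengths in m; the calibration is good to about 2 mm. A picture is of the moment at which its call begins: read the wrist's pose just before it. calibration takes no time and is no camera call.
- ctrl.close_job(): hands the job in; it is judged then, once.
The state is a dict: "t": time; "joint_positions": joint angles; "qvel": joint speeds; "effort": joint torques, N m; "ee_pos": TCP position; "tool_rot": TCP orientation; "contact_force": force on the tool from outside, world axes, zero at the start; "ft_torque": the same for the moment, N m; "gripper_width": finger opening in m; "gripper_force": force on a finger pad.
Only numpy, scipy, OpenCV 4.12 (cv2) and the standard library are available. Lean on these libraries where they do the work, as an engineer would, in place of code of your own. Each camera call takes 0.05 s, during which the arm holds its last target. There are 200 camera calls.

TASK

Two hand levers of the sample trolley are bolted to the bench for a check. With the outside of your fingers, grasping nothing and keeping out of the gap behind it, press the longer lever in towards its bar until it comes against its stop, short of the bar, keep it there for a second and let it spring all the way out with the fingers off it. Then press it in to its stop again and finish while holding it there, firmly but without forcing it; leave the shorter lever with its stand and the loose things round about alone.

Things in the scene. Friction and masses are not known exactly. Their poses are not given: they have to be found in the camera images.
- brake_stand: Stand with the LONGER lever: base plate 90 x 200 x 8 mm fixed to the bench, two posts 115 mm high, between them a level round bar (24 mm thick, rubber grip) along the stand's y, its axis 100 mm up. Origin: on the bench under the bar's middle. x points from lever to bar (the way the lever is pressed), y along the bar towards the lever's pivot at (-40, 75, 100) mm, z up.
- brake_lever (a joint): Longer lever: flat bar 10 mm thick, 92 to 108 mm above the bench, 150 mm from its upright pivot to its round end (18 mm) on the stand's -y side. Angle in rad: 0 = sprung out, leaning 0.35 away from the bar; 0.35 = on its stop, parallel to the bar, 20 mm gap left; counts as on the stop from 0.32. Spring: about 2 N at the touch point at first, 6 N just before the stop.
- brake_press (a point): Touch point on the outer face (away from the bar) of the longer lever, at mid-height, 117 mm from the pivot; moves with the lever: from sprung out to the stop 40 mm along the stand's +x and 9 mm along its -y. Nothing stands under or before the lever on this side apart from the base plate.
- release_stand: Stand with the SHORTER lever, else of the same build, size and axes as the other stand. Origin on the bench under the middle of its bar. Not to be touched.
- release_lever (a joint): Shorter lever, 85 mm from pivot to end. Angle as for the longer one; to be left at 0.
- vial_1: Small upright glass vial with black cap, 22 mm diameter, 51 mm high, loose; origin at its underside. Leave alone.
- bottle_amber: Brown bottle with black cap, 48 mm diameter, 88 mm high, loose; origin at its underside. Leave alone.
- tape_roll: Roll of tape lying flat, 68 mm diameter, 19 mm high, loose; origin at its underside. Leave alone.
- timer: Flat bench timer, 64 x 64 x 18 mm, loose; origin at its underside. Leave alone.
- brake_inner (a point): Middle of the rubber strip (3 x 108 x 10 mm) along the inner face of the longer lever, facing the bar, 81 mm from the pivot; moves with the lever. The fingers must not touch this strip.

How it is judged:
On the way, in this order (a step that is already met when the one before it is completed fails the run):
1. the fingers press the longer lever against its stop and keep it there for a second (value of joint brake_lever above 0.32 rad and contact force between the fingers and brake_lever above 2 N), for 1 s.
2. the longer lever has sprung all the way out and the fingers are off it (value of joint brake_lever below 0.03 rad and contact force between the fingers and brake_lever below 0.1 N), for 0.2 s.
At the end, for the whole second after the job is handed in: the fingers are holding the longer lever against its stop (angle above 0.32 rad, push above 2 N), after one earlier press and release; the shorter lever is out (below 0.04 rad) and the vial, bottle, tape and timer are within 15 mm of where they stood (all of step 1 and value of joint release_lever below 0.04 rad and distance of each of vial_1, bottle_amber, tape_roll, timer from where it was at the start of the episode below 0.015 m); the arm keeps its last pose, push and grip.
It fails at once if the lever is forced (over 40 N) (contact force between anything else and brake_lever above 40 N).
It fails at once if a finger is in the gap, hooking or pinching the lever (contact force between the fingers and brake_lever_c3 above 0.5 N).
It fails at once if the shorter lever is pressed (value of joint release_lever above 0.06 rad).
It fails at once if the shorter lever or its stand is touched (contact force between any of the fingers, the arm and release_stand above 1 N).
It fails at once if a bystander is lifted or shoved (distance of any of vial_1, bottle_amber, tape_roll, timer from where it was at the start of the episode above 0.02 m).
It also fails if it takes over 40 s, if anything falls off the work surface, if the arm or the gripper's body presses on something with over 40 N, if the wrist force passes 120 N, or if a joint passes its speed limit or range.

## Working session

There is one attempt and no reset: what is moved stays moved. The work goes in short steps, Python scripts to look and compute and a tool call to move; the robot and the scene stay as the last step left them, time stands still between calls to the robot, and variables do not carry over. Pictures are saved under pics/ and viewed, at most 10 in all, crops included, and the job is handed in when it is done.

Besides the shell and the picture viewer there is one more tool, called after "Emit:" by a JSON object that holds its "name" and its "arguments". servo_tool: Moves the arm, as the interface text tells. Its arguments: {"type":"object","properties":{"steps":{"type":"array"},"gripper":{"type":"number"},"grip_force":{"type":"number"}},"required":["steps"]}

```bash
mkdir -p pics; python3 - <<'E'
from workcell import ctrl,cams
import cv2,numpy as np
o=ctrl.get_obs();print({k:np.round(v,3) for k,v in o.items()},ctrl.grip_depth)
for n in("scene","top"):
    i,d=cams.get_image(n);cv2.imwrite(f"pics/{n}0.png",i);np.save(f"{n}0.npy",d)
    c=cams.calibration(n);print(n,np.round(c["K"],1).tolist(),np.round(c["pose"],3).tolist())
E
```

```text
{'t': np.float64(0.0), 'joint_positions': array([ 1.274,  0.322, -0.07 ,  1.452,  0.023,  1.371, -0.057]), 'qvel': array([ 0.001,  0.   ,  0.   , -0.001, -0.   ,  0.001, -0.001]), 'effort': array([-0.0000e+00, -4.9358e+01, -3.8200e-01, -3.1433e+01,  1.3000e-02,
        1.1000e-02,  0.0000e+00]), 'ee_pos': array([ 0.199, -0.618,  0.23 ]), 'tool_rot': array([-3.102e+00, -4.860e-01,  1.000e-03]), 'contact_force': array([-0.638, -0.26 ,  0.049]), 'ft_torque': array([ 0.001, -0.012,  0.022]), 'gripper_force': np.float64(0.0), 'gripper_width': np.float64(0.086)} 0.0187
scene [[349.4, 0.0, 254.7], [0.0, 349.4, 184.3], [0.0, 0.0, 1.0]] [[-0.76, -0.381, 0.526, 0.107], [-0.65, 0.431, -0.626, 0.597], [0.012, -0.818, -0.575, 0.586], [0.0, 0.0, 0.0, 1.0]]
top [[350.8, 0.0, 251.6], [0.0, 350.8, 195.9], [0.0, 0.0, 1.0]] [[-0.023, -0.989, 0.149, 0.401], [-1.0, 0.021, -0.016, 0.092], [0.013, -0.15, -0.989, 1.103], [0.0, 0.0, 0.0, 1.0]]
```

View pics/top0.png

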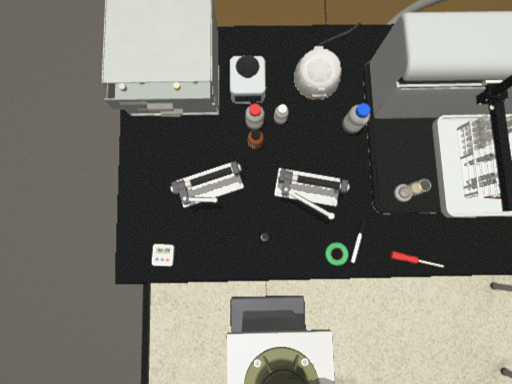

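View pics/scene0.png

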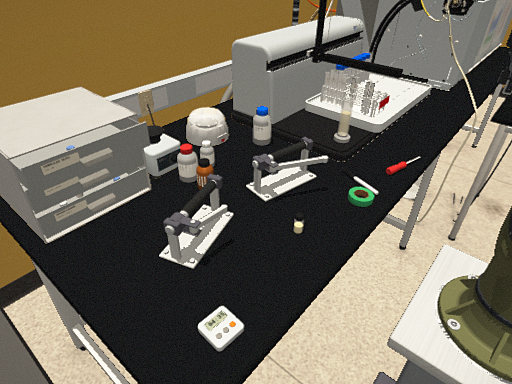

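The top view shows the longer lever on the right-hand stand: pivot near (285,188), round end near (332,216), bar behind it. The shorter one is on the left stand near (208,187), the vial is at (264,237) and the tape at (337,254). Next I measure the lever and its stand from depth.

```bash
cat > h.py <<'E'
import numpy as np
def cloud(cal,d,T=None):
    K=cal["K"];T=cal["pose"] if T is None else T
    v,u=np.mgrid[:d.shape[0],:d.shape[1]]
    p=np.stack([(u-K[0][2])/K[0][0]*d,(v-K[1][2])/K[1][1]*d,d],-1)
    return p@np.array(T)[:3,:3].T+np.array(T)[:3,3]
E
python3 - <<'E'
from workcell import cams
import cv2,numpy as np
from h import cloud
d=np.load("top0.npy");P=cloud(cams.calibration("top"),d);im=cv2.imread("pics/top0.png")
R=P[160:225,268:355].reshape(-1,3);C=im[160:225,268:355].reshape(-1,3).astype(int)
print(np.histogram(R[:,2],np.arange(-.02,.15,.01)))
br=C.min(1)>140
base=R[br&(R[:,2]<.03)];hull=base[:,:2].astype(np.float32)
r=cv2.minAreaRect(hull);print("base",r,cv2.boxPoints(r).round(3).tolist())
lv=R[br&(R[:,2]>.085)&(R[:,2]<.125)]
print(len(lv));print(lv[::6].round(3).tolist())
dk=R[(C.max(1)<70)&(R[:,2]>.09)&(R[:,2]<.13)]
c=dk.mean(0);U,S,V=np.linalg.svd(dk[:,:2]-c[:2],full_matrices=False);print("bar",c,V[0],np.ptp((dk[:,:2]-c[:2])@V[0]))
for n,(u,v) in dict(vial=(264,237),tape=(337,244),short=(208,187),shortend=(215,200)).items():print(n,P[v,u].round(3))
E
```

```text
(array([   0, 1851, 2562,  183,    7,    4,    4,    3,    2,    0,   10,
         51,  465,  486,    0,    0]), array([-0.02, -0.01,  0.  ,  0.01,  0.02,  0.03,  0.04,  0.05,  0.06,
        0.07,  0.08,  0.09,  0.1 ,  0.11,  0.12,  0.13,  0.14]))
base ((0.5750357508659363, -0.09916865825653076), (0.1997077465057373, 0.12892717123031616), 77.79873657226562) [[0.4909999966621399, -0.18299999833106995], [0.6169999837875366, -0.20999999344348907], [0.6589999794960022, -0.014999999664723873], [0.5329999923706055, 0.012000000104308128]]
348
[[0.628, -0.012, 0.112], [0.621, -0.037, 0.112], [0.617, -0.006, 0.108], [0.614, -0.061, 0.103], [0.609, -0.054, 0.112], [0.609, -0.078, 0.107], [0.606, -0.048, 0.113], [0.606, -0.087, 0.108], [0.603, -0.043, 0.111], [0.602, -0.1, 0.111], [0.602, -0.046, 0.105], [0.599, -0.118, 0.11], [0.598, -0.049, 0.108], [0.597, -0.139, 0.106], [0.595, -0.049, 0.107], [0.593, -0.159, 0.108], [0.58, -0.18, 0.112], [0.574, -0.204, 0.108], [0.57, -0.017, 0.12], [0.567, -0.017, 0.119], [0.565, -0.018, 0.114], [0.567, -0.012, 0.088], [0.563, -0.011, 0.091], [0.56, -0.04
[... 306 characters left out ...]
09, 0.106], [0.533, -0.083, 0.11], [0.53, -0.077, 0.108], [0.528, -0.081, 0.102], [0.527, -0.098, 0.106], [0.524, -0.097, 0.108], [0.521, -0.097, 0.106], [0.518, -0.097, 0.11], [0.515, -0.102, 0.11], [0.513, -0.106, 0.104], [0.512, -0.123, 0.107], [0.509, -0.122, 0.107], [0.506, -0.122, 0.108], [0.504, -0.123, 0.105], [0.501, -0.124, 0.097], [0.5, -0.14, 0.104], [0.497, -0.139, 0.108], [0.495, -0.135, 0.1], [0.494, -0.15, 0.109], [0.491, -0.147, 0.109], [0.489, -0.147, 0.107], [0.485, -0.15, 0.108]]
bar [ 0.58472613 -0.12151597  0.10913697] [-0.20696468 -0.97834841] 0.19147696209031423
vial [0.435 0.04  0.052]
tape [ 0.41  -0.186  0.017]
short [0.597 0.211 0.009]
shortend [0.542 0.181 0.105]
```

The two fits agree: the stand's x axis (press direction) is about (0.978, -0.207), the pivot is near (0.570, -0.021), and the press point is near (0.505, -0.118, 0.10). I'll shut the fingers and press with their side, tool x along the press direction. First I move at height to a standoff in front of the lever.

Emit:
{"name": "servo_tool", "arguments": {"steps": [[35,-35,0,0.05],[75,-75,0,0.1],[115,-115,0,0.16],[155,-155,0,0.22],[190,-190,0,0.27]], "gripper": 1, "grip_force": 20}}

```text
t: 0.72
ee_pos: [0.3223, -0.3776, 0.231]
tool_rot: [-3.141, -0.063, 0.0]
contact_force: [-0.5, -0.1, -0.0]
gripper_width: 0.0001
gripper_force: 0.0
```

Emit:
{"name": "servo_tool", "arguments": {"steps": [[25,-45,0,0.05],[50,-95,0,0.1],[80,-145,0,0.15],[115,-205,0,0.2],[140,-240,0,0.25]]}}

```text
t: 1.35
ee_pos: [0.4522, -0.1318, 0.2312]
tool_rot: [3.124, -0.328, 0.0]
contact_force: [0.4, -0.7, -0.0]
gripper_width: -0.0001
gripper_force: 0.0
```

Emit:
{"name": "servo_tool", "arguments": {"steps": [[0,0,0,0],[0,0,0,0]]}}

```text
t: 1.6
ee_pos: [0.4511, -0.135, 0.2309]
tool_rot: [3.124, -0.328, -0.002]
contact_force: [-0.4, -0.6, 0.2]
gripper_width: -0.0002
gripper_force: 0.0
```

```bash
python3 - <<'E'
from workcell import ctrl,cams
import cv2,numpy as np
from scipy.spatial.transform import Rotation as Ro
from h import cloud
o=ctrl.get_obs();c=cams.calibration("wrist");i,d=cams.get_image("wrist");cv2.imwrite("pics/w1.png",i)
T=np.eye(4);T[:3,:3]=Ro.from_rotvec(o["tool_rot"]).as_matrix();T[:3,3]=o["ee_pos"]
T=T@np.array(c["tool_from_camera"]);P=cloud(c,d,T);np.save("w1.npy",P)
print(o["ee_pos"],o["tool_rot"],T.round(3).tolist(),o["contact_force"])
E
```

```text
[ 0.45110435 -0.13498997  0.23092287] [ 3.12392380e+00 -3.27901328e-01 -1.59289459e-03] [[-0.207, -0.939, -0.274, 0.52], [-0.978, 0.199, 0.057, -0.148], [0.001, 0.28, -0.96, 0.373], [0.0, 0.0, 0.0, 1.0]] [-0.43461439 -0.60387431  0.1633503 ]
```

View pics/w1.png

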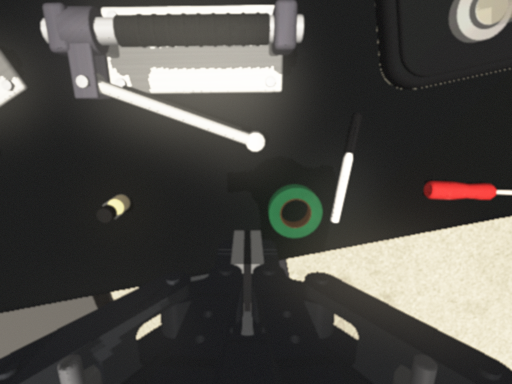

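The wrist view shows the long lever clearly, with its pivot near (85,80) and round end at (256,142). The shut fingers are near (247,245) and the path in front of the lever is free.

```bash
python3 - <<'E'
import cv2,numpy as np
P=np.load("w1.npy");im=cv2.imread("pics/w1.png")
m=(im.min(2)>150)&(P[...,2]>.09)&(P[...,2]<.125);m[:82]=0;m[155:]=0;m[:,:103]=0;m[:,270:]=0
q=P[m];print(len(q),np.median(q[:,2]))
for u in(85,):print("pivot post",P[80,u].round(3))
print("end",P[142,256].round(3))
vx,vy,x0,y0=cv2.fitLine(q[:,:2].astype(np.float32),cv2.DIST_HUBER,0,.01,.01).ravel()
print("line",vx,vy,x0,y0)
e=np.array([vx,vy]);e*=-np.sign(e[1]);s=(q[:,:2]-[x0,y0])@e;end=np.array([x0,y0])+e*s.max()
n=np.array([e[1],-e[0]]);n*=-np.sign(n[0])*1
print("end",end,"press",end-e*.033+n*.005,"piv",end-e*.15)
bar=(im.max(2)<75)&(P[...,2]>.1)&(P[...,2]<.125);bar[60:]=0;bar[:,:125]=0;bar[:,265:]=0
b=P[bar];print("bar",cv2.fitLine(b[:,:2].astype(np.float32),cv2.DIST_HUBER,0,.01,.01).ravel(),b.mean(0))
E
```

```text
2013 0.1070974306538211
pivot post [ 0.567 -0.025  0.117]
end [ 0.489 -0.15   0.107]
line 0.5214801 0.85326344 0.522864 -0.09445661
end [ 0.48515036 -0.15616493] press [ 0.49809288 -0.12539984] piv [ 0.56337237 -0.02817541]
bar [ 0.21613611  0.97636324  0.5924636  -0.1381929 ] [ 0.58686517 -0.14825119  0.10794802]
```

Lever confirmed. I'll drop to z = 0.08 with about 20 mm clearance from its outer face.

Emit:
{"name": "servo_tool", "arguments": {"steps": [[8,-17,30,0],[8,-17,70,0],[8,-17,110,0],[8,-17,151,0],[8,-17,151,0]]}}

```text
t: 2.28
ee_pos: [0.4596, -0.1201, 0.0775]
tool_rot: [-3.122, 0.332, 0.011]
contact_force: [-0.3, 0.4, 0.3]
gripper_width: 0.0001
gripper_force: 0.0
```

Emit:
{"name": "servo_tool", "arguments": {"steps": [[0,0,0,0],[8,0,0,0],[15,0,0,0]]}}

```text
t: 2.65
ee_pos: [0.4794, -0.1232, 0.0818]
tool_rot: [3.123, -0.328, 0.005]
contact_force: [0.5, -0.3, -0.5]
gripper_width: 0.0002
gripper_force: 0.0
```

Emit:
{"name": "servo_tool", "arguments": {"steps": [[8,0,0,0],[16,0,0,0],[24,0,0,0],[32,0,0,0],[38,0,0,0]]}}

```text
t: 3.28
ee_pos: [0.5144, -0.131, 0.0798]
tool_rot: [3.124, -0.329, -0.003]
contact_force: [-4.4, -1.9, 1.0]
gripper_width: 0.0
gripper_force: 2.2
```

Emit:
{"name": "servo_tool", "arguments": {"steps": [[3,0,0,0],[6,0,0,0],[6,0,0,0]]}}

```text
t: 3.65
ee_pos: [0.5199, -0.1326, 0.0798]
tool_rot: [3.123, -0.329, -0.003]
contact_force: [-6.0, -1.5, 0.3]
gripper_width: 0.0002
gripper_force: 2.3
```

Emit:
{"name": "servo_tool", "arguments": {"steps": [[1,0,0,0],[2,0,0,0],[3,0,0,0],[3,0,0,0]]}}

```text
t: 4.15
ee_pos: [0.5226, -0.1334, 0.0798]
tool_rot: [3.123, -0.329, -0.004]
contact_force: [-5.5, -2.5, 0.5]
gripper_width: 0.0003
gripper_force: 2.4
```

Emit:
{"name": "servo_tool", "arguments": {"steps": [[1,0,0,0],[2,0,0,0],[2,0,0,0]]}}

```text
t: 4.53
ee_pos: [0.5245, -0.134, 0.0798]
tool_rot: [3.123, -0.33, -0.004]
contact_force: [-5.7, -2.6, 0.7]
gripper_width: 0.0001
gripper_force: 2.5
```

Emit:
{"name": "servo_tool", "arguments": {"steps": [[1,0,0,0],[2,0,0,0],[2,0,0,0]]}}

```text
t: 4.9
ee_pos: [0.5265, -0.1344, 0.0799]
tool_rot: [3.123, -0.33, -0.004]
contact_force: [-6.3, -3.3, 0.8]
gripper_width: 0.0
gripper_force: 2.6
```

Emit:
{"name": "servo_tool", "arguments": {"steps": [[1,0,0,0],[2,0,0,0],[2,0,0,0]]}}

```text
t: 5.28
ee_pos: [0.5282, -0.1348, 0.0798]
tool_rot: [3.123, -0.329, -0.005]
contact_force: [-6.6, -2.8, 1.2]
gripper_width: -0.0001
gripper_force: 2.9
```

Emit:
{"name": "servo_tool", "arguments": {"steps": [[1,0,0,0],[2,0,0,0],[2,0,0,0]]}}

```text
t: 5.65
ee_pos: [0.5291, -0.1351, 0.0798]
tool_rot: [3.123, -0.329, -0.008]
contact_force: [-10.4, -2.3, 4.1]
gripper_width: 0.0001
gripper_force: 4.5
```

Emit:
{"name": "servo_tool", "arguments": {"steps": [[1,0,0,0],[1.5,0,0,0],[1.5,0,0,0]]}}

```text
t: 6.02
ee_pos: [0.5293, -0.1351, 0.0797]
tool_rot: [3.123, -0.329, -0.013]
contact_force: [-12.8, -2.1, 6.5]
gripper_width: 0.0005
gripper_force: 6.5
```

The motion has stopped at x = 0.529 and the force has stepped up from 7 to 14 N, so the lever is on its stop. I'll hold and check by picture.

Emit:
{"name": "servo_tool", "arguments": {"steps": [[0,0,0,0],[0,0,0,0],[0,0,0,0],[0,0,0,0],[0,0,0,0]]}}

```text
t: 6.65
ee_pos: [0.5293, -0.1351, 0.0797]
tool_rot: [3.123, -0.329, -0.013]
contact_force: [-14.0, -1.1, 7.4]
gripper_width: 0.0
gripper_force: 6.4
```

Emit:
{"name": "servo_tool", "arguments": {"steps": [[0,0,0,0],[0,0,0,0],[0,0,0,0],[0,0,0,0],[0,0,0,0]]}}

```text
t: 7.28
ee_pos: [0.5293, -0.1351, 0.0798]
tool_rot: [3.123, -0.329, -0.013]
contact_force: [-13.2, -1.7, 7.6]
gripper_width: -0.0001
gripper_force: 6.4
```

```bash
python3 - <<'E'
from workcell import cams
import cv2,numpy as np
i,d=cams.get_image("wrist");j,_=cams.get_image("top")
cv2.imwrite("pics/b.png",np.hstack([cv2.resize(i,(400,300)),cv2.resize(j[150:270,130:370],(400,300))]))
E
```

```text
(no output)
```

View pics/b.png

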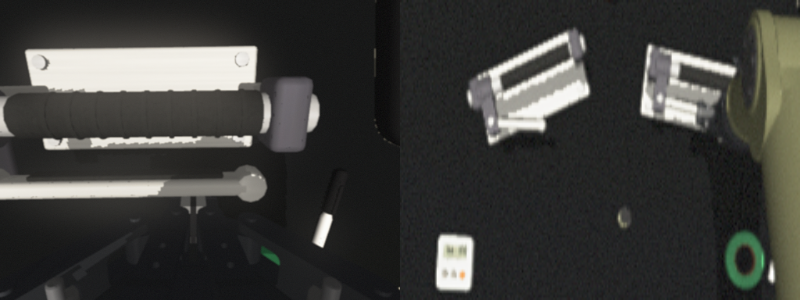

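The lever (row 188, from x = 0 to 250 in the left panel) lies parallel to the bar, on its stop, with the fingers at (193,215) on its outer face. The other objects haven't moved. Now I release it.

Emit:
{"name": "servo_tool", "arguments": {"steps": [[-12,0,0,0],[-26,0,0,0],[-42,0,0,0],[-58,0,0,0],[-70,0,0,0]]}}

```text
t: 8.0
ee_pos: [0.4643, -0.1201, 0.0809]
tool_rot: [3.123, -0.328, 0.003]
contact_force: [-1.3, 0.0, -0.1]
gripper_width: 0.0001
gripper_force: 0.0
```

Emit:
{"name": "servo_tool", "arguments": {"steps": [[0,0,0,0],[0,0,0,0],[0,0,0,0],[0,0,0,0],[0,0,0,0]]}}

```text
t: 8.62
ee_pos: [0.4646, -0.1197, 0.0802]
tool_rot: [-3.124, 0.328, 0.0]
contact_force: [0.3, -1.4, -0.1]
gripper_width: 0.0001
gripper_force: 0.0
```

```bash
python3 - <<'E'
from workcell import cams,ctrl
import cv2
print(ctrl.get_obs()["contact_force"],ctrl.get_obs()["ee_pos"])
cv2.imwrite("pics/c.png",cams.get_image("wrist")[0])
E
```

```text
[ 0.26176592 -1.43354024 -0.05346447] [ 0.46460623 -0.11968291  0.08021681]
```

View pics/c.png

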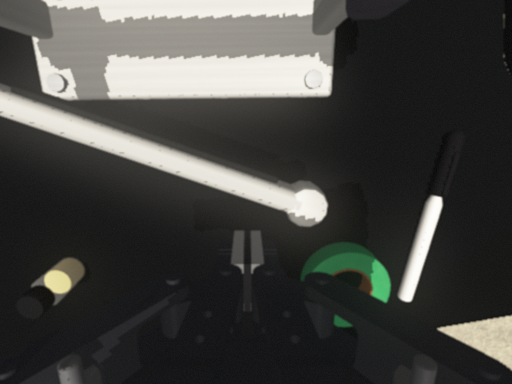

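The lever is fully out, running from (0,100) to its end at (305,203), and the fingers at (247,240) are clear of it. I'll press it again by the same 70 mm.

Emit:
{"name": "servo_tool", "arguments": {"steps": [[10,0,0,0],[20,0,0,0],[29,0,0,0],[37,0,0,0],[45,0,0,0]]}}

```text
t: 9.3
ee_pos: [0.5079, -0.1295, 0.0798]
tool_rot: [3.124, -0.329, -0.004]
contact_force: [-4.4, -1.0, 1.0]
gripper_width: -0.0001
gripper_force: 2.0
```

Emit:
{"name": "servo_tool", "arguments": {"steps": [[6,0,0,0],[12,0,0,0],[17,0,0,0],[20,0,0,0],[22,0,0,0]]}}

```text
t: 9.93
ee_pos: [0.5288, -0.1348, 0.0799]
tool_rot: [3.123, -0.329, -0.005]
contact_force: [-7.2, -2.4, 2.3]
gripper_width: 0.0003
gripper_force: 3.0
```

Emit:
{"name": "servo_tool", "arguments": {"steps": [[1,0,0,0],[2,0,0,0],[3,0,0,0],[3,0,0,0],[3,0,0,0]]}}

```text
t: 10.55
ee_pos: [0.5293, -0.135, 0.0798]
tool_rot: [3.123, -0.329, -0.013]
contact_force: [-13.2, -1.4, 7.3]
gripper_width: -0.0001
gripper_force: 6.4
```

Emit:
{"name": "servo_tool", "arguments": {"steps": [[0,0,0,0],[0,0,0,0],[0,0,0,0],[0,0,0,0],[0,0,0,0]]}}

```text
t: 11.18
ee_pos: [0.5293, -0.135, 0.0798]
tool_rot: [3.123, -0.329, -0.013]
contact_force: [-12.7, -2.2, 8.3]
gripper_width: 0.0002
gripper_force: 6.4
```

Same pose and force as the first press, steady on the stop.

```bash
python3 -c "
from workcell import ctrl
print(ctrl.close_job())"
```

```text
the job is handed in; nothing more can be done
None
```

I pressed the longer lever to its stop, held it for over a second, let it spring fully out, then pressed it in again and handed the job in while holding it there at about 13 N; I never moved near the shorter lever or the loose items, and the hand-in returned no verdict.

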